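# Sanitise the nail pusher's blade

## Robot

A 6-joint arm with a two-finger parallel gripper is mounted at the origin on the work surface. World frame = base frame: x ahead of the robot, y to its left, z up, the work surface at z = 0. Lengths are in mm, angles in rad, forces in N, time in s.
With the tool pointing down it reaches from about 275 to 750 mm from the base axis. Payload 10.2 kg.
Tool frame: the origin (TCP) lies between the finger pads, 19 mm behind the fingertips; this is the grasp point; z points along the fingers, y is the line along which they close (so a half turn about z gives the same grasp; the last joint's range is limited). The gripper opens to 85 mm and grips with 20 to 120 N. Pads are 22 mm wide; open, the fingers measure 114 mm over their backs; the gripper's body (76 mm by 85 mm) begins 54 mm behind the grasp point. The pads swing forward as they close: fully open they stand 13 mm farther back than shut.
Start: joints at [-1.522, 0.313, 1.498, -0, 1.331, -0.223], TCP at [140.931, -505.737, 249.994] pointing down, gripper open.
Joint ranges: [-2.94, 2.94], [-0.97, 2.17], [0.19, 2.56], [-1.23, 4.37], [0.02, 3.11], [-2.88, 2.88]. Speed limits (rad/s): [2.39, 2.39, 3.01, 3.14, 3.14, 3.14].

## Interface

Orientations are given as a unit quaternion [x, y, z, w].
In Python, from cell import * gives the robot as it stands.
- The arm moves only by the tool step_arm, never from a script. Its argument "series" is a list of rows, each an object with "angular": the turn, a rotation vector about the tool's x, y, z in rad, a list of three; "dp": the shift along the tool's x, y, z in mm, a list of three; "grip": the opening, from 0 (shut) to 1 (fully open). In form: [{"angular": [wx, wy, wz], "dp": [tx, ty, tz], "grip": grip}, ...]. A call has 1 to 20 rows; each row shifts and turns the commanded pose from where the row before left it, along the tool's axes as they then stand; what a row does not reach is not made up. A row lasts 1/10 s, in which the tool goes at most 50 mm and 8.59 degrees, less where a joint would pass 70% of its speed; a pose out of reach is approached as far as the arm can. A call is refused whole if a number of a shift passes 50 or a number of a turn 0.15, either way. A call with a gripper value outside its range is refused whole. The fingers move at their own pace and stop on an object; the grip force is fixed at half the most. Time passes only in rows, so rows that do not move let the fingers close. It gives the time, the measured TCP pose, the force, the opening and the grip force at its end, in the units of the state.
- state(): the state, without advancing time (a new reading comes with each control period).
- snapshot(name): name is "scene" or "top" or "wrist"; returns a dict with "color" (384x512x3 uint8, blue, green, red), "K" (3x3 intrinsics, pixels), "rvec" (rotation vector, rad) and "tvec" (3), from world to camera coordinates, as OpenCV has them; the wrist camera has in their place "T_tool_cam" (4x4, takes a point from camera to tool coordinates, whose origin is the TCP and whose axes are the flange's). Camera axes: x right, y down, z forward; pixel columns grow to the right and rows downward; lengths in mm; the calibration is good to about 2 mm. A picture is of the moment at which its call begins: read the wrist's pose just before it. There is no depth.
- hand_in(): hands the job in; it is judged then, once.
Trained networks look in the newest picture that a camera, given by its name, has taken for a name from the list of things; names that differ only in an ending like _2 or _b are one class to them, and where a whole thing is asked for, a point or a joint stands for the part that bears it (a point fixed in the world has none). Each returns a list of dicts, best first, with "confidence" (0 to 1); they miss things now and then, are a little off and sometimes report something else, mostly with a low value. They report only what shows in the picture. A call takes as long as a camera call.
- spot_in(query, camera): "xy" ([column, row] as shares, 0 to 1, of the picture: columns of its width, rows of its height, amid what is visible of it).
- mark_of(query, camera): "xy" ([column, row] as shares, 0 to 1, of the picture: columns of its width, rows of its height: a listed point, or the origin of a listed thing).
The state is a dict: "clock": time; "qpos": joint angles; "qvel": joint speeds; "joint_torque": joint torques, N m; "tool_pos": TCP position; "tcp_rot": TCP orientation; "contact_force": force on the tool from outside, world axes, zero at the start; "wrist_torque": the same for the moment, N m; "grip_width": finger opening in mm; "gripper_force": force on a finger pad.
Only numpy, scipy, OpenCV 4.12 (cv2) and the standard library are available. Lean on these libraries where they do the work, as an engineer would, in place of code of your own. Each camera call takes 0.05 s, during which the arm holds its last target. There are 200 camera calls.

## Task

Take the blade end of the steel nail pusher that sticks out from under the low riser, draw the pusher fully out, lay it on the tiles and let go. Then take it again by its thick handle, dip the blade well below the rim of the open sanitiser pot and keep it there for about a second, and lay the pusher flat, wholly inside the white tray. Do not drop or fling it, and leave the other things on the table where they are.

Things in the scene. Friction and masses are not known exactly. Their poses are not given: they have to be found in the camera images.
- pusher: Stainless nail pusher 190 mm long, along its own y, blade to -y. Origin: underside, mid-length; centre line 7 mm above. Handle: 14 x 14 mm bar with dark grooves, y -20 to +95 mm. Neck: 10 x 10 mm bar, y -66 to -20. Blade: rounded paddle 16 mm wide, 4 mm thick, y -95 to -64. About 60 g. At the start blade and neck stick out 70 to 90 mm from under the riser.
- pusher_tip (a point): End of the pusher's blade, on its centre line (pusher frame 0, -95, 7 mm).
- pusher_butt (a point): Free end of the pusher's handle, on its centre line (pusher frame 0, +95, 7 mm).
- pusher_grip (a point): Where to hold the handle: centre line, pusher frame 0, +35, 7 mm.
- riser: Fixed white riser, 220 mm wide (own x), 150 deep (own y), 50 high; origin: centre of its footprint. Its board (8 mm thick, underside 42 mm up) stands on 8 mm side walls and a back wall (+y); open only at its front, y=-75 mm. Five small polish bottles fixed on the board at y=+50 mm reach 125 mm above the table.
- pot: Fixed white round sanitiser pot with an open well: outside 104 mm across at the foot, 100 at the rim, 60 mm high, wall 8 mm (mouth 84 mm), well floor 10 mm above the table. Origin: centre of the foot. A control block 30 mm high on its +x side reaches 73 mm from the axis. Not the lidded jar of similar size.
- pot_rim (a point): Centre of the pot's open mouth, at the height of the rim (60 mm).
- tray: Fixed white melamine tray, 220 (own x) x 280 (own y) x 20 mm high, walls and floor 5 mm thick; origin under its centre. The separator and buffer lie in its +x half; the -x half is free.
- jar: Closed round white jar with a lid, 96 mm across, 66 mm high; stands near the pot, their places can be swapped. Leave alone. Origin: centre of its foot.
- separator: Mint toe separator, comb shaped, about 36 x 95 x 22 mm (long along its y), in the tray. Leave alone. Origin: underside.
- buffer: Black buffer block 28 x 95 x 28 mm (long along its y), in the tray. Leave alone. Origin: underside.
- nailbrush: Nail brush 35 x 100 x 27 mm with wooden back, lying on the tiles. Leave alone. Origin: underside.
- polish0: Closed polish bottle, 36 mm across, 85 mm high, one of three on the clear turntable (160 mm across, top 20 mm above the table). Leave alone. Origin: foot.
- polish1: Same, another of the three.
- polish2: Same, another of the three.

How it is judged:
By the outcome, as a careful person would: the job done as asked, in the order asked, and still so for the second after the job is handed in, with the robot touching nothing.
It also fails if it takes over 48 s, if anything falls off the work surface, if the arm or the gripper's body presses on something with over 40 N, if the wrist force passes 120 N, or if a joint passes its speed limit or range.

## Working session

There is one attempt and no reset: what is moved stays moved. The work goes in short steps, Python scripts to look and compute and a tool call to move; the robot and the scene stay as the last step left them, time stands still between calls to the robot, and variables do not carry over. Pictures are saved under pics/ and viewed, at most 11 in all, crops included, and the job is handed in when it is done.

Besides the shell and the picture viewer there is one more tool, called by a JSON object that holds its "op" and its "data". step_arm: Moves the arm, as the interface text tells. Its arguments: {"type":"object","properties":{"series":{"type":"array","items":{"type":"object","properties":{"angular":{"type":"array","items":{"type":"number"}},"dp":{"type":"array","items":{"type":"number"}},"grip":{"type":"number"}}}}},"required":["series"]}

```bash
mkdir -p pics; ls
cat > h.py <<'E'
from cell import *
import numpy as np, cv2
from scipy.spatial.transform import Rotation as R
def cam(name):
    s=state(); p=snapshot(name); K=np.array(p["K"],float)
    if name=="wrist":
        T=np.eye(4); T[:3,:3]=R.from_quat(s["tcp_rot"]).as_matrix(); T[:3,3]=s["tool_pos"]
        C=T@np.array(p["T_tool_cam"])
    else:
        E=np.eye(4); E[:3,:3]=cv2.Rodrigues(np.array(p["rvec"],float))[0]; E[:3,3]=np.ravel(p["tvec"]); C=np.linalg.inv(E)
    return p["color"],K,C
def ray(K,C,px):
    d=C[:3,:3]@np.linalg.inv(K)@np.array([px[0],px[1],1.]); return C[:3,3],d/np.linalg.norm(d)
def atz(r,z): o,d=r; return o+d*(z-o[2])/d[2]
def tri(rs):
    A=sum(np.eye(3)-np.outer(d,d) for o,d in rs); b=sum((np.eye(3)-np.outer(d,d))@o for o,d in rs)
    X=np.linalg.solve(A,b); return X,[round(float(np.linalg.norm(np.cross(X-o,d))),1) for o,d in rs]
E
python3 - <<'E'
from h import *
np.set_printoptions(precision=1,suppress=True)
s=state(); print(s)
D={}
for n in("scene","top","wrist"):
    im,K,C=cam(n); cv2.imwrite(f"pics/{n}0.png",im); print(n,C[:3,3],K[0,0])
    for q in("pusher","pusher_tip","pusher_grip","riser","pot","pot_rim","tray","jar","nailbrush","buffer","separator"):
        r=mark_of(q,n)[:2]
        for k in r: 
            px=np.array(k["xy"])*[512,384]; D.setdefault(q,{}).setdefault(n,(ray(K,C,px)))
            print(n,q,px,round(k["confidence"],2),atz(ray(K,C,px),60 if q=="pot_rim" else 7 if "pusher" in q else 0))
for q,d in D.items():
    if "scene" in d and "top" in d: print(q,*tri([d["scene"],d["top"]]))
E
```

```text
pics
{'clock': 0.0, 'qpos': array([-1.5,  0.3,  1.5,  0. ,  1.3, -0.2]), 'qvel': array([ 0.,  0.,  0., -0.,  0.,  0.]), 'joint_torque': array([  0. , -41.2, -26. ,  -0. ,   0. ,   0. ]), 'tool_pos': array([ 140.9, -505.5,  249.4]), 'tcp_rot': array([ 1. ,  0.1,  0. , -0. ]), 'contact_force': array([ 0.7, -0.3,  0.4]), 'wrist_torque': array([-0.,  0., -0.]), 'gripper_force': 0.0, 'grip_width': 85.41140576721776}
scene [1228.8  184.9  949.9] 383.5647396980409
scene pusher [368.6 183. ] 0.54 [428.  311.2   7. ]
scene pusher [122.9 172.8] 0.53 [ 615.9 -437.4    7. ]
scene pusher_tip [339.9 170. ] 0.42 [402.1 216.8   7. ]
scene pusher_grip [242.1 250.4] 0.4 [765.7   7.6   7. ]
scene pusher_grip [122.7 170.7] 0.2 [ 608.4 -442.3    7. ]
scene riser [390.  199.5] 0.76 [466.6 382.4  -0. ]
scene pot [232.5 205.1] 0.88 [626.7 -68.6   0. ]
scene pot [388.2 196.3] 0.72 [456.1 376.1   0. ]
scene pot_rim [230.3 189.8] 0.61 [616.  -76.1  60. ]
scene pot_rim [237.3 157.8] 0.53 [493.4 -96.   60. ]
scene tray [153.6 164.8] 0.73 [ 552.4 -363.8    0. ]
scene jar [243.  159.3] 0.86 [444.5 -95.    0. ]
sce
[... 690 characters left out ...]
255.1] 0.72 [ 446.  -104.9    0. ]
top nailbrush [321.2 139.9] 0.94 [ 749.8 -203.8    0. ]
top buffer [357.2 189.8] 0.75 [ 612.9 -293.9    0. ]
top separator [411.7 192.7] 0.88 [ 601.4 -437.5    0. ]
top separator [381.5 215.9] 0.42 [ 542.2 -354.6    0. ]
wrist [ 211.  -485.5  373.7] 339.89861883069153
pusher [430.  309.1   8.3] [2.0, 2.0]
pusher_tip [415.7 215.2  22. ] [1.2, 1.2]
riser [460.3 381.6  -9.7] [2.9, 2.9]
pot [624.2 -74.6  -5.7] [4.7, 4.7]
pot_rim [624.5 -72.8  72.2] [0.3, 0.3]
tray [ 545.3 -365.7   -9.3] [3.2, 3.2]
jar [ 444.6 -100.2   -1.4] [4.9, 4.9]
nailbrush [ 750.2 -199.4  -11.4] [6.4, 6.4]
buffer [ 612.5 -293.6   12.5] [2.8, 2.8]
separator [ 601.7 -438.6   -2.5] [0.1, 0.1]
```

Run:
```python
import cv2,numpy as np
a=cv2.imread("pics/top0.png");b=cv2.imread("pics/scene0.png")
cv2.imwrite("pics/t1.png",cv2.resize(a,(800,600),interpolation=3))
cv2.imwrite("pics/s1.png",cv2.resize(b,(800,600),interpolation=3))
```

```text
(no output)
```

View pics/t1.png

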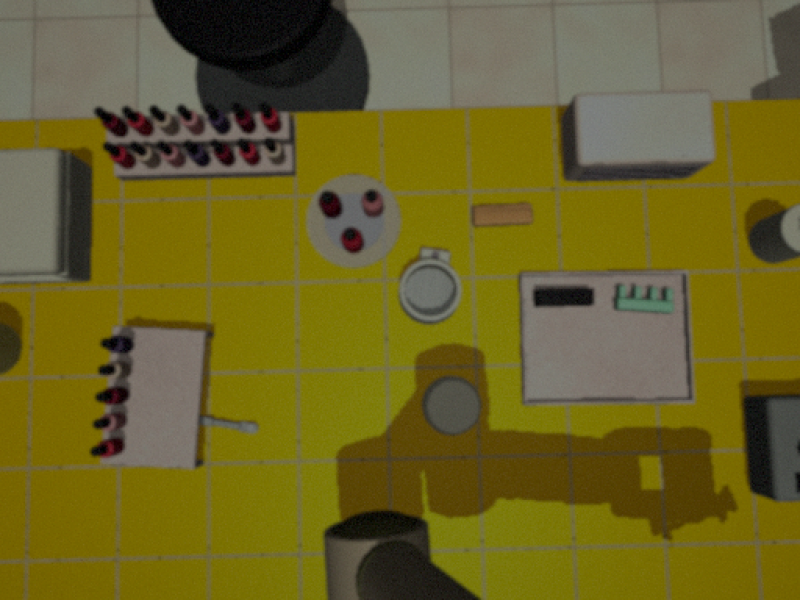

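View pics/s1.png

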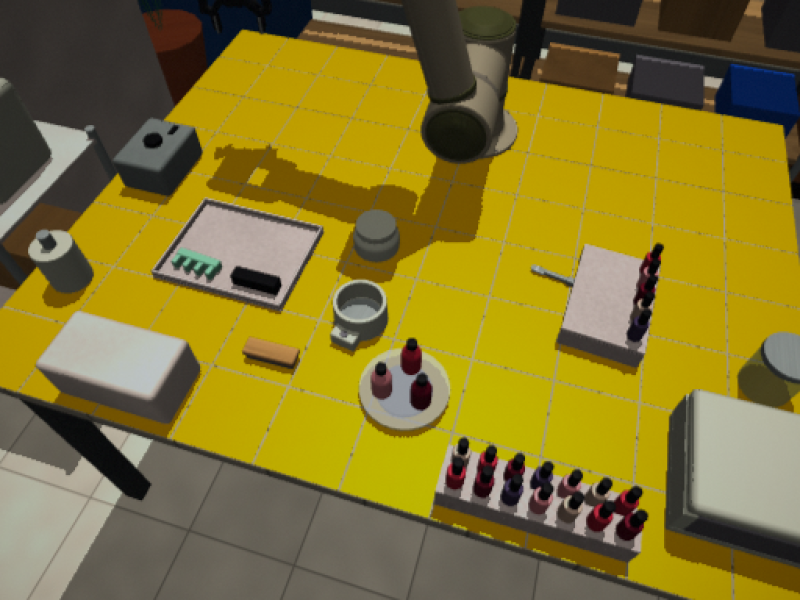

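The top view shows the blade and neck from (203,421) to (256,428) in the 800x600 picture. The open pot is at (430,288), the jar at (452,405), and the tray at (520–690, 270–402) with its lower (‑x) half free. The scene view agrees, with the tip at (535,268).

```bash
cat >> h.py <<'E'
import json,os
def pose():
    s=state(); return np.array(s["tool_pos"]),R.from_quat(s["tcp_rot"]).as_matrix()
def down(psi):  # tool x at angle psi, z down
    c,si=np.cos(psi),np.sin(psi); return np.array([[c,si,0],[si,-c,0],[0,0,-1.]])
def go(p1,R1,p0=None,R0=None,n=None):
    """equal rows from p0,R0 to p1,R1: rotate first order-coupled; prints rows"""
    if p0 is None: p0,R0=pose()
    w=R.from_matrix(R0.T@R1).as_rotvec(); d=np.asarray(p1)-p0
    n=n or int(max(np.ceil(np.linalg.norm(d)/48),np.ceil(np.linalg.norm(w)/.145),1))
    Rs=[R0@R.from_rotvec(w*k/n).as_matrix() for k in range(n+1)]
    print("n",n,"w/row",np.round(w/n,4),"total d tool0",np.round(R0.T@d,1))
    for k in range(n): print(list(np.round(Rs[k].T@d/n,1)))
def log():
    s=state(); open("log.txt","a").write(json.dumps([list(map(float,s["qpos"])),list(map(float,s["tool_pos"])),list(map(float,s["tcp_rot"]))])+"\n")
E
python3 - <<'E'
from h import *
log(); p,M=pose(); print(M.round(3)); psi=np.arctan2(M[1,0],M[0,0]); print(psi)
im,K,C=cam("top"); 
for u,v in((257,428),(205,421.5)): print(atz(ray(K,C,(u*.64,v*.64)),7))
go([412,195,190],down(np.pi/2-.05),n=17)
w=snapshot("wrist"); print(np.round(w["T_tool_cam"],2))
E
```

```text
[[ 0.963  0.268 -0.   ]
 [ 0.268 -0.963 -0.   ]
 [-0.     0.    -1.   ]]
0.27180256122834423
[406.02447458 216.81168292   7.        ]
[418.8651633  303.17376763   7.        ]
n 17 w/row [-0.     -0.     -0.0735] total d tool0 [ 449.2 -602.2   60. ]
[np.float64(26.4), np.float64(-35.4), np.float64(3.5)]
[np.float64(29.0), np.float64(-33.4), np.float64(3.5)]
[np.float64(31.3), np.float64(-31.2), np.float64(3.5)]
[np.float64(33.5), np.float64(-28.8), np.float64(3.5)]
[np.float64(35.6), np.float64(-26.3), np.float64(3.5)]
[np.float64(37.4), np.float64(-23.6), np.float64(3.5)]
[np.float64(39.0), np.float64(-20.8), np.float64(3.5)]
[np.float64(40.4), np.float64(-17.8), np.float64(3.5)]
[np.float64(41.6), np.float64(-14.8), np.float64(3.5)]
[np.float64(42.6), np.float64(-11.7), np.float64(3.5)]
[np.float64(43.4), np.float64(-8.6), np.float64(3.5)]
[np.float64(43.9), np.float64(-5.4), np.float64(3.5)]
[np.float64(44.1), np.float64(-2.1), np.float64(3.5)]
[np.float64(44.2), np.float64(1.1), np.float64(3.5)]
[np.float64(44.0), np.float64(4.4), np.float64(3.5)]
[np.float64(43.5), np.float64(7.6), np.float64(3.5)]
[np.float64(42.9), np.float64(10.7), np.float64(3.5)]
[[  -0.     -0.96   -0.28   72.93]
 [   1.     -0.     -0.     -0.7 ]
 [   0.     -0.28    0.96 -123.67]
 [   0.      0.      0.      1.  ]]
```

{"op": "step_arm", "data": {"series": [{"angular": [0, 0, -0.07], "dp": [26, -35, 3], "grip": 1}, {"angular": [0, 0, -0.07], "dp": [29, -33, 3], "grip": 1}, {"angular": [0, 0, -0.07], "dp": [31, -31, 3], "grip": 1}, {"angular": [0, 0, -0.07], "dp": [34, -29, 3], "grip": 1}, {"angular": [0, 0, -0.07], "dp": [36, -26, 3], "grip": 1}, {"angular": [0, 0, -0.07], "dp": [37, -24, 3], "grip": 1}, {"angular": [0, 0, -0.07], "dp": [39, -21, 3], "grip": 1}, {"angular": [0, 0, -0.07], "dp": [40, -18, 3], "grip": 0.6}, {"angular": [0, 0, -0.07], "dp": [42, -15, 3], "grip": 0.6}, {"angular": [0, 0, -0.07], "dp": [43, -12, 3], "grip": 0.6}, {"angular": [0, 0, -0.07], "dp": [43, -9, 3], "grip": 0.6}, {"angular": [0, 0, -0.07], "dp": [44, -5, 3], "grip": 0.6}, {"angular": [0, 0, -0.07], "dp": [44, -2, 3], "grip": 0.6}, {"angular": [0, 0, -0.07], "dp": [44, 1, 3], "grip": 0.6}, {"angular": [0, 0, -0.07], "dp": [44, 4, 3], "grip": 0.6}, {"angular": [0, 0, -0.07], "dp": [43, 8, 3], "grip": 0.6}, {"angular": [0, 0, -0.07], "dp": [43, 11, 3], "grip": 0.6}, {"angular": [0, 0, 0], "dp": [0, 0, 0], "grip": 0.6}]}}

```text
clock: 3.7
tool_pos: [431.5, 189.9, 198.3]
tcp_rot: [0.743, 0.67, 0.0, -0.0]
contact_force: [-1.0, -1.1, 0.2]
grip_width: 51.1
gripper_force: 0.0
```

Run:
```python
from h import *
log(); p,M=pose(); print(p,np.arctan2(M[1,0],M[0,0]))
im,K,C=cam("wrist"); np.savez("w1.npz",K=K,C=C); cv2.imwrite("pics/w1.png",im)
for q in ("pusher_tip","pusher"):
    for r in mark_of(q,"wrist")[:2]: px=np.array(r["xy"])*[512,384]; print(q,px,r["confidence"],atz(ray(K,C,px),7))
```

```text
[431.47551066 189.90890596 198.29950508] 1.4678393974040964
pusher_tip [222.1056 141.888 ] 0.66 [406.61973111 219.07885585   7.        ]
pusher [230.1952  34.7904] 0.79 [425.21779771 308.91300571   7.        ]
```

View pics/w1.png

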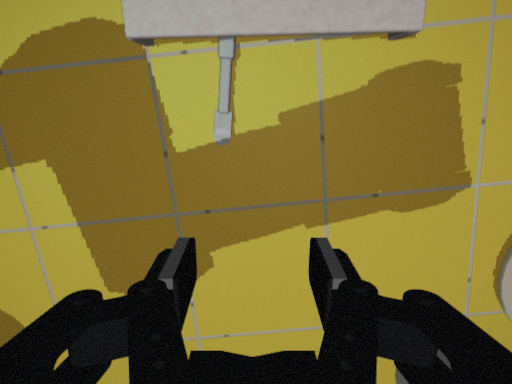

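The wrist view shows the blade tip at (222,143), the neck running up to the handle start at (228,57), and the riser front at row 38.

Run:
```python
from h import *
d=np.load("w1.npz");K,C=d["K"],d["C"]
_,Kt,Ct=cam("top");_,Ks,Cs=cam("scene")
rw=ray(K,C,(222.3,142)); rt=ray(Kt,Ct,(164.3,273.5)); rs=ray(Ks,Cs,(532*.64,268*.64))
print(tri([rw,rt,rs]),tri([rw,rs]))
tip=atz(rw,7)
a=atz(ray(K,C,(222.5,125)),8); b=atz(ray(K,C,(227,57)),12)
b2=atz(ray(K,C,(227.5,45)),14)
print(tip,a,b,b2); 
for e in(b,b2):
  h=(e-tip)[:2]; print(np.linalg.norm(h),np.arctan2(h[1],h[0]))
h=(b-tip)[:2];th=np.arctan2(h[1],h[0]);u=np.array([np.cos(th),np.sin(th),0])
g=tip+u*17; g[2]=80
print("grasp",g,th)
go(g,down(th));
```

```text
(array([406.65039327, 218.70815976,   5.18271565]), [0.1, 1.0, 1.0]) (array([406.78643928, 219.24203638,   6.02339741]), [0.4, 0.4])
[406.78572702 218.95696886   7.        ] [409.06474482 234.472198     8.        ] [420.60865304 291.19580901  12.        ] [422.3186137  300.30844192  14.        ]
73.54946165381894 1.3817314206020868
82.82108872172975 1.382131600718985
grasp [409.98071631 235.65403577  80.        ] 1.3817314206020868
n 3 w/row [0.     0.     0.0262] total d tool0 [ 47.5 -26.  119.2]
[np.float64(15.8), np.float64(-8.7), np.float64(39.7)]
[np.float64(15.6), np.float64(-9.1), np.float64(39.7)]
[np.float64(15.3), np.float64(-9.5), np.float64(39.7)]
```

{"op": "step_arm", "data": {"series": [{"angular": [0, 0, 0.026], "dp": [16, -9, 40], "grip": 0.5}, {"angular": [0, 0, 0.026], "dp": [16, -9, 40], "grip": 0.5}, {"angular": [0, 0, 0.026], "dp": [15, -9, 40], "grip": 0.5}, {"angular": [0, 0, 0], "dp": [0, 0, 20], "grip": 0.5}, {"angular": [0, 0, 0], "dp": [0, 0, 10], "grip": 0.5}, {"angular": [0, 0, 0], "dp": [0, 0, 0], "grip": 0.5}, {"angular": [0, 0, 0], "dp": [0, 0, 0], "grip": 0.5}]}}

```text
clock: 4.65
tool_pos: [411.1, 236.3, 50.2]
tcp_rot: [0.77, 0.638, 0.001, 0.0]
contact_force: [-0.9, 0.1, -0.2]
grip_width: 42.7
gripper_force: 0.0
```

Run:
```python
from h import *
log(); p,M=pose(); print(p,np.arctan2(M[1,0],M[0,0]))
im,K,C=cam("wrist"); cv2.imwrite("pics/w2.png",im)
tip=np.array([406.8,219,7]);th=1.382;u=np.array([np.cos(th),np.sin(th),0])
for r in mark_of("pusher_tip","wrist")[:2]: px=np.array(r["xy"])*[512,384]; print(px,r["confidence"],atz(ray(K,C,px),7))
g=tip+u*17; g[2]=21; go(g,down(th))
```

```text
[411.13053931 236.28701688  50.16098819] 1.3826773100249674
[248.1152 268.3008] 0.73 [405.12162964 215.99202531   7.        ]
n 1 w/row [ 0.0022 -0.0011  0.001 ] total d tool0 [-1.  -1.  29.3]
[np.float64(-1.0), np.float64(-1.0), np.float64(29.3)]
```

View pics/w2.png

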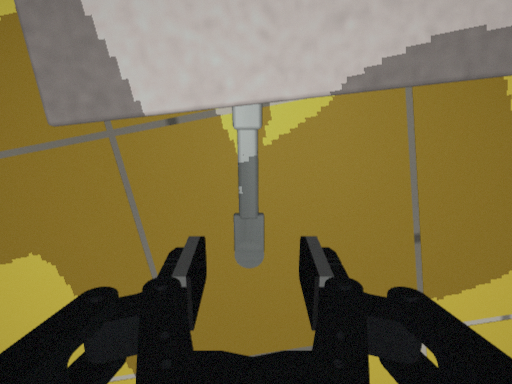

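The wrist view shows the tip at (249,268), the pusher nearly vertical in the picture and just left of the finger centre (254). I'll shift -2 in tool y and go down.

{"op": "step_arm", "data": {"series": [{"angular": [0, 0, 0], "dp": [-1, -2, 15], "grip": 0.5}, {"angular": [0, 0, 0], "dp": [0, 0, 14], "grip": 0.5}, {"angular": [0, 0, 0], "dp": [0, 0, 0], "grip": 0.4}, {"angular": [0, 0, 0], "dp": [0, 0, 0], "grip": 0.2}, {"angular": [0, 0, 0], "dp": [0, 0, 0], "grip": 0}, {"angular": [0, 0, 0], "dp": [0, 0, 0], "grip": 0}, {"angular": [0, 0, 0], "dp": [0, 0, 0], "grip": 0}, {"angular": [0, 0, 0], "dp": [0, 0, 0], "grip": 0}]}}

```text
clock: 5.55
tool_pos: [408.5, 236.1, 20.4]
tcp_rot: [0.77, 0.638, 0.001, 0.0]
contact_force: [0.2, -0.2, 2.7]
grip_width: 13.4
gripper_force: 58.6
```

{"op": "step_arm", "data": {"series": [{"angular": [0, 0, 0], "dp": [-6, 0, 0], "grip": 0}, {"angular": [0, 0, 0], "dp": [-14, 0, 0], "grip": 0}, {"angular": [0, 0, 0], "dp": [-20, 0, 0], "grip": 0}, {"angular": [0, 0, 0], "dp": [-25, 0, 0], "grip": 0}, {"angular": [0, 0, 0], "dp": [-25, 0, 0], "grip": 0}, {"angular": [0, 0, 0], "dp": [-25, 0, 0], "grip": 0}, {"angular": [0, 0, 0], "dp": [-25, 0, 0], "grip": 0}, {"angular": [0, 0, 0], "dp": [-20, 0, 0], "grip": 0}, {"angular": [0, 0, 0], "dp": [-14, 0, 0], "grip": 0}, {"angular": [0, 0, 0], "dp": [-6, 0, 0], "grip": 0}, {"angular": [0, 0, 0], "dp": [0, 0, 0], "grip": 0}, {"angular": [0, 0, 0], "dp": [0, 0, 0], "grip": 0}]}}

```text
clock: 6.75
tool_pos: [374.5, 59.2, 20.0]
tcp_rot: [0.77, 0.638, -0.0, 0.0]
contact_force: [-0.3, -1.3, 2.9]
grip_width: 13.3
gripper_force: 58.7
```

Run:
```python
from h import *
log(); s=state(); print(s["tool_pos"],s["contact_force"],s["grip_width"])
for n in("wrist","top"):
    im,K,C=cam(n); cv2.imwrite(f"pics/{n}3.png",im)
    for q in("pusher_tip","pusher_grip","pusher_butt","pusher"):
        for r in mark_of(q,n)[:1]: px=np.array(r["xy"])*[512,384]; print(n,q,px,r["confidence"],atz(ray(K,C,px),7))
```

```text
[374.54908402  59.17865174  20.02059695] [-0.33081744 -1.34895098  2.89983301] 13.330564068496292
wrist pusher_tip [250.624  296.9088] 0.94 [370.37073477  40.75419117   7.        ]
wrist pusher_grip [250.4192 295.1808] 0.17 [370.4505194   41.67420078   7.        ]
wrist pusher [250.2144  84.7872] 0.9 [387.84729562 132.8876951    7.        ]
top pusher_tip [320.9216 138.8928] 0.36 [ 750.85894324 -202.09940806    7.        ]
top pusher_grip [183.1936 277.0176] 0.71 [396.87778943 168.36240502   7.        ]
top pusher_butt [158.3104 272.7168] 0.65 [409.50985771 232.80056215   7.        ]
top pusher [286.6176 255.8976] 0.68 [ 444.33400319 -101.02664546    7.        ]
```

View pics/wrist3.png

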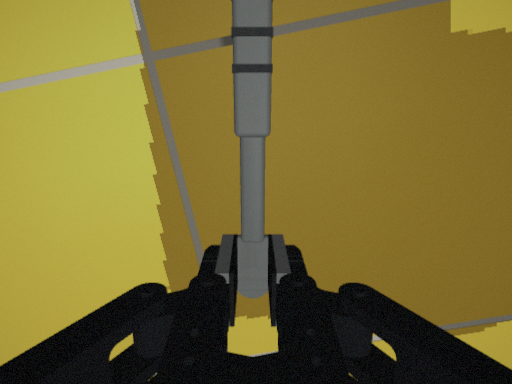

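The wrist view shows the blade held between the pads. The neck and handle run straight up at column 252, clear of the riser. I'll release here and move over the handle.

{"op": "step_arm", "data": {"series": [{"angular": [0, 0, 0], "dp": [0, 0, 0], "grip": 0.2}, {"angular": [0, 0, 0], "dp": [0, 0, 0], "grip": 0.35}, {"angular": [0, 0, 0], "dp": [0, 0, 0], "grip": 0.5}, {"angular": [0, 0, 0], "dp": [0, 0, 0], "grip": 0.5}, {"angular": [0, 0, 0], "dp": [0, 0, -20], "grip": 0.5}, {"angular": [0, 0, 0], "dp": [0, 0, -40], "grip": 0.5}, {"angular": [0, 0, 0], "dp": [10, 0, -40], "grip": 0.5}, {"angular": [0, 0, 0], "dp": [20, 0, 0], "grip": 0.5}, {"angular": [0, 0, 0], "dp": [25, 0, 0], "grip": 0.5}, {"angular": [0, 0, 0], "dp": [0, 0, 0], "grip": 0.5}, {"angular": [0, 0, 0], "dp": [0, 0, 0], "grip": 0.5}]}}

```text
clock: 8.35
tool_pos: [384.6, 113.3, 119.8]
tcp_rot: [0.77, 0.638, -0.0, -0.0]
contact_force: [0.1, -0.9, -0.9]
grip_width: 42.7
gripper_force: 0.0
```

Run:
```python
from h import *
log(); s=state(); print(s["tool_pos"],s["contact_force"],s["grip_width"])
for n in("wrist","top","scene"):
    im,K,C=cam(n); cv2.imwrite(f"pics/{n}4.png",im)
    if n=="wrist": np.savez("w4.npz",K=K,C=C)
    for q in("pusher_tip","pusher_grip","pusher_butt","pusher"):
        for r in mark_of(q,n)[:1]: px=np.array(r["xy"])*[512,384]; print(n,q,px.round(1),round(r["confidence"],2),atz(ray(K,C,px),7).round(1))
```

```text
[384.59776237 113.29598902 119.81045675] [ 0.12888407 -0.91087518 -0.91348451] 42.70115899119683
wrist pusher_tip [250.9 285.4] 0.67 [369.6  39.1   7. ]
wrist pusher_grip [248.8 115.1] 0.83 [392.8 169.    7. ]
wrist pusher_butt [250.7  16.8] 0.91 [405.4 228.4   7. ]
wrist pusher [252.2 167.4] 0.73 [388.4 132.8   7. ]
top pusher_tip [233.5 285.8] 0.66 [371.2  38.5   7. ]
top pusher_grip [182.4 278. ] 0.46 [394.4 170.4   7. ]
top pusher_butt [160.7 274.4] 0.46 [405.  226.6   7. ]
scene pusher_tip [285.8 151.9] 0.77 [377.8  32.3   7. ]
scene pusher_grip [325.7 166.3] 0.6 [400.3 170.4   7. ]
scene pusher_butt [341.2 169.1] 0.69 [397.2 220.2   7. ]
scene pusher [316.  161.7] 0.68 [390.3 136.7   7. ]
```

View pics/wrist4.png

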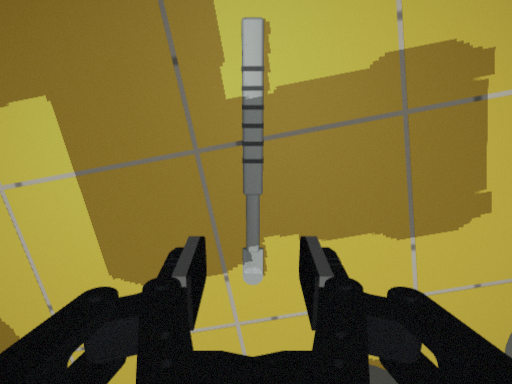

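The wrist view shows the whole pusher lying free on the tiles: tip (253,284), butt (253,17), column 253 throughout.

Run:
```python
from h import *
from scipy.optimize import least_squares
np.set_printoptions(precision=3,suppress=True)
d=np.load("w4.npz");K,C=d["K"],d["C"]
t=atz(ray(K,C,(253,283.5)),8);b=atz(ray(K,C,(253,17.5)),12)
h=(b-t)[:2];th=np.arctan2(h[1],h[0]);L=np.linalg.norm(h);g=t[:2]+h/L*130
_,Ks,Cs=cam("scene");_,Kt,Ct=cam("top")
pg=[np.array(mark_of("pusher_grip",n)[0]["xy"])*[512,384] for n in("scene","top")]
print(t,b,L,th,g,"height chk",tri([ray(K,C,(248.8,115.1)),ray(Ks,Cs,pg[0]),ray(Kt,Ct,pg[1])]))
go([*g,21],down(1.382))
# planar model: r=a1+L2 sin q2+L3 sin(q2+q3+e)+LT sin(sum), z=h+...
rows=[json.loads(l) for l in open("log.txt")]
Q=np.array([r[0] for r in rows]);P=np.array([r[1] for r in rows]);print(Q,P)
```

```text
[371.649  41.03    8.   ] [406.609 226.825  12.   ] 189.05531782556065 1.3848079855870319 [395.688 168.788] height chk (array([392.365, 164.98 ,  -0.979]), [3.5, 2.9, 0.6])
n 3 w/row [0.    0.    0.001] total d tool0 [56.6  0.3 99. ]
[np.float64(18.9), np.float64(0.1), np.float64(33.0)]
[np.float64(18.9), np.float64(0.1), np.float64(33.0)]
[np.float64(18.9), np.float64(0.1), np.float64(33.0)]
[[-1.522  0.313  1.498 -0.     1.331 -0.223]
 [ 0.165  0.246  1.729  0.001  1.167  0.268]
 [ 0.274  0.476  1.865  0.     0.799  0.462]
 [-0.155  0.394  2.147 -0.     0.601  0.032]
 [-0.008  0.214  2.015 -0.     0.914  0.178]] [[ 140.919 -505.756  250.018]
 [ 431.476  189.909  198.3  ]
 [ 411.131  236.287   50.161]
 [ 374.549   59.179   20.021]
 [ 384.598  113.296  119.81 ]]
```

{"op": "step_arm", "data": {"series": [{"angular": [0, 0, 0], "dp": [18, 0, 20], "grip": 0.4}, {"angular": [0, 0, 0], "dp": [20, 0, 30], "grip": 0.4}, {"angular": [0, 0, 0], "dp": [19, 0, 30], "grip": 0.4}, {"angular": [0, 0, 0], "dp": [0, 0, 19], "grip": 0.4}, {"angular": [0, 0, 0], "dp": [0, 0, 0], "grip": 0.2}, {"angular": [0, 0, 0], "dp": [0, 0, 0], "grip": 0}, {"angular": [0, 0, 0], "dp": [0, 0, 0], "grip": 0}, {"angular": [0, 0, 0], "dp": [0, 0, 0], "grip": 0}, {"angular": [0, 0, 0], "dp": [0, 0, 0], "grip": 0}]}}

```text
clock: 10.2
tool_pos: [395.5, 169.1, 21.2]
tcp_rot: [0.77, 0.638, 0.0, 0.0]
contact_force: [0.6, -0.3, -0.8]
grip_width: 11.9
gripper_force: 61.7
```

Run:
```python
from h import *
from scipy.optimize import least_squares
np.set_printoptions(precision=3,suppress=True)
log()
rows=[json.loads(l) for l in open("log.txt")]
Q=np.array([r[0] for r in rows]);P=np.array([r[1] for r in rows])
r=np.sqrt((P[:,:2]**2).sum(1)-116**2); 
A=[];B=[]
for q,rr,z in zip(Q,r,P[:,2]):
    s2,c2,s3,c3=np.sin(q[1]),np.cos(q[1]),np.sin(q[1]+q[2]),np.cos(q[1]+q[2])
    A+=[[s2,s3,c3,1,0],[c2,c3,-s3,0,1]];B+=[rr,z]
x,res,rk,sv=np.linalg.lstsq(A,B,rcond=None); print("L2,L3,e3,a,h-LT",x,res,sv)
# dip IK
L2,L3,e3,a,hl=x
pot=np.array([625,-74])
for beta in(.6,.7,.8,.95):
  for LT in(150,220,300):
    th=np.arctan2(*pot[::-1])-np.arcsin(116/np.hypot(*pot)); o=np.array([np.cos(th),np.sin(th)])
    rt=np.sqrt((pot**2).sum()-116**2)
    tr,tz=rt-12,24
    # tip = tcp + (-130)X + 14 Z ; X=(cb,sb) Z=(sb,-cb)
    cb,sb=np.cos(beta),np.sin(beta)
    pr,pz=tr+130*cb-14*sb,tz+130*sb+14*cb
    wr,wz=pr-LT*sb,pz+LT*cb
    f=lambda q:[a+L2*np.sin(q[0])+L3*np.sin(q[0]+q[1])+e3*np.cos(q[0]+q[1])-wr, hl+LT+L2*np.cos(q[0])+L3*np.cos(q[0]+q[1])-e3*np.sin(q[0]+q[1])-wz]
    s=least_squares(f,[.6,1.6]); print(beta,LT,"tcp",pr,pz,"q2,q3",s.x,"q5",np.pi-beta-s.x.sum(),s.cost,"q1",th)
```

```text
L2,L3,e3,a,h-LT [440.52  397.538  39.242  -0.295 -36.605] [0.104] [4.214 3.435 0.471 0.449 0.153]
0.6 150 tcp 705.9716935979717 108.95822015009009 q2,q3 [0.705 1.339] q5 0.49773348086544456 1.6155871338926322e-27 q1 -0.3032237735618173
0.6 220 tcp 705.9716935979717 108.95822015009009 q2,q3 [0.648 1.482] q5 0.41172482827641854 1.6155871338926322e-27 q1 -0.3032237735618173
0.6 300 tcp 705.9716935979717 108.95822015009009 q2,q3 [0.59  1.634] q5 0.3172452214903445 1.8902369466543796e-25 q1 -0.3032237735618173
0.7 150 tcp 696.9934950128999 118.45608996288267 q2,q3 [0.665 1.411] q5 0.36526837572250415 1.0097419586828951e-26 q1 -0.3032237735618173
0.7 220 tcp 696.9934950128999 118.45608996288267 q2,q3 [0.607 1.57 ] q5 0.2650197860220813 6.462348535570529e-26 q1 -0.3032237735618173
0.7 300 tcp 696.9934950128999 118.45608996288267 q2,q3 [0.55  1.738] q5 0.15315833715323457 6.462348535570529e-27 q1 -0.3032237735618173
0.8 150 tcp 687.1119452297822 127.01018574779827 q2,q3 [0.629 1.482] q5 0.2304649032540338 1.655976812239948e-26 q1 -0.3032237735618173
0.8 220 tcp 687.1119452297822 127.01018574779827 q2,q3 [0.572 1.655] q5 0.11500029720190064 8.853417493731624e-25 q1 -0.3032237735618173
0.8 300 tcp 687.1119452297822 127.01018574779827 q2,q3 [0.521 1.837] q5 -0.016544300517292054 8.077935669463161e-27 q1 -0.3032237735618173
0.95 150 tcp 670.8140428504977 137.88757887511295 q2,q3 [0.583 1.585] q5 0.023457331141721216 2.9015944924711674e-24 q1 -0.3032237735618173
0.95 220 tcp 670.8140428504977 137.88757887511295 q2,q3 [0.535 1.774] q5 -0.11739642314929721 1.6155871338926322e-27 q1 -0.3032237735618173
0.95 300 tcp 670.8140428504977 137.88757887511295 q2,q3 [0.503 1.973] q5 -0.28436818965192545 4.7797145356213523e-23 q1 -0.3032237735618173
```

{"op": "step_arm", "data": {"series": [{"angular": [0, 0, 0], "dp": [0, 0, -8], "grip": 0}, {"angular": [0, 0, 0], "dp": [0, 0, -25], "grip": 0}, {"angular": [0, 0, 0], "dp": [0, 0, -40], "grip": 0}, {"angular": [0, 0, 0], "dp": [0, 0, -45], "grip": 0}, {"angular": [0, 0, 0], "dp": [0, 0, -40], "grip": 0}, {"angular": [0, 0, 0], "dp": [0, 0, -22], "grip": 0}, {"angular": [0, 0, 0], "dp": [0, 0, 0], "grip": 0}]}}

```text
clock: 10.9
tool_pos: [396.5, 169.4, 204.2]
tcp_rot: [0.77, 0.638, 0.003, 0.002]
contact_force: [-0.2, 0.6, -0.5]
grip_width: 12.3
gripper_force: 61.8
```

```bash
cat >> h.py <<'E'
def dip(pot,beta=.75,off=20,tz=25):
    th=np.arctan2(pot[1],pot[0])-np.arcsin(116/np.hypot(*pot)); o=np.array([np.cos(th),np.sin(th)])
    M=down(th)@R.from_rotvec([0,beta,0]).as_matrix()
    tip=np.array([*(np.array(pot)-off*o),tz])
    return tip-M@np.array([-130,0,14.]),M,th
E
python3 - <<'E'
from h import *
log(); s=state(); print(s["tool_pos"],s["grip_width"])
p,M,th=dip((625,-74)); print(p,th,M)
q=p.copy(); q[2]=205; 
im,K,C=cam("wrist"); 
for k in("pusher_tip","pusher_butt","pusher_grip"):
    for r in mark_of(k,"wrist")[:1]: px=np.array(r["xy"])*[512,384]; print(k,px,r["confidence"])
go(q-[30,-10,0],down(th))
E
```

```text
[396.49918238 169.40120811 204.22224239] 12.303392829771115
[687.58492904 -93.58107447 123.85668297] -0.3032237735618173 [[ 0.69830837 -0.29859845  0.65054161]
 [-0.21848117 -0.95437884 -0.20353628]
 [ 0.68163876  0.         -0.73168887]]
pusher_butt [251.904  125.6064] 0.74
pusher_grip [248.7808 260.0832] 0.61
n 12 w/row [-1.000e-04  2.000e-04  1.406e-01] total d tool0 [-199.4  305.2   -5.7]
[np.float64(-16.6), np.float64(25.4), np.float64(-0.5)]
[np.float64(-12.9), np.float64(27.5), np.float64(-0.5)]
[np.float64(-8.9), np.float64(29.0), np.float64(-0.5)]
[np.float64(-4.8), np.float64(30.0), np.float64(-0.5)]
[np.float64(-0.5), np.float64(30.4), np.float64(-0.5)]
[np.float64(3.8), np.float64(30.1), np.float64(-0.5)]
[np.float64(7.9), np.float64(29.3), np.float64(-0.5)]
[np.float64(12.0), np.float64(27.9), np.float64(-0.5)]
[np.float64(15.8), np.float64(26.0), np.float64(-0.5)]
[np.float64(19.3), np.float64(23.5), np.float64(-0.5)]
[np.float64(22.4), np.float64(20.6), np.float64(-0.4)]
[np.float64(25.0), np.float64(17.2), np.float64(-0.4)]
```

{"op": "step_arm", "data": {"series": [{"angular": [0, 0, 0.14], "dp": [-17, 25, 0], "grip": 0}, {"angular": [0, 0, 0.14], "dp": [-13, 28, 0], "grip": 0}, {"angular": [0, 0, 0.14], "dp": [-9, 29, 0], "grip": 0}, {"angular": [0, 0, 0.14], "dp": [-5, 30, 0], "grip": 0}, {"angular": [0, 0, 0.14], "dp": [0, 30, 0], "grip": 0}, {"angular": [0, 0, 0.14], "dp": [4, 30, 0], "grip": 0}, {"angular": [0, 0, 0.14], "dp": [8, 29, 0], "grip": 0}, {"angular": [0, 0, 0.14], "dp": [12, 28, 0], "grip": 0}, {"angular": [0, 0, 0.14], "dp": [16, 26, 0], "grip": 0}, {"angular": [0, 0, 0.14], "dp": [19, 24, 0], "grip": 0}, {"angular": [0, 0, 0.14], "dp": [22, 21, 0], "grip": 0}, {"angular": [0, 0, 0.14], "dp": [25, 17, 0], "grip": 0}, {"angular": [0, 0, 0], "dp": [0, 0, 0], "grip": 0}, {"angular": [0, 0, 0], "dp": [0, 0, 0], "grip": 0}]}}

```text
clock: 12.5
tool_pos: [658.1, -83.1, 198.9]
tcp_rot: [0.989, -0.147, -0.002, -0.0]
contact_force: [-0.0, 0.5, -0.3]
grip_width: 12.3
gripper_force: 61.8
```

Run:
```python
from h import *
log(); s=state(); p0,M0=pose();print(p0,s["qpos"],s["grip_width"],np.arctan2(M0[1,0],M0[0,0]))
for n in("wrist","scene","top"):
    im,K,C=cam(n); 
    if n=="wrist": cv2.imwrite("pics/w5.png",im)
    for k in("pot_rim","pot","jar"):
        for r in mark_of(k,n)[:2]: px=np.array(r["xy"])*[512,384]; print(n,k,px,round(r["confidence"],2),atz(ray(K,C,px),60 if k=="pot_rim" else 0).round(1))
p,M,th=dip((625,-74)); p[2]=205
go(p,M)
```

```text
[658.13091968 -83.08309666 198.87329596] [-3.01859767e-01  6.63677052e-01  1.09240762e+00  1.43695247e-04
  1.38891965e+00  1.56460041e+00] 12.295037231728386 -0.29568980951410556
scene pot_rim [229.3248 194.112 ] 0.75 [631.4 -73.7  60. ]
scene pot [230.6048 204.2112] 0.72 [625.3 -75.    0. ]
scene pot [174.2848 230.784 ] 0.17 [ 759.4 -198.3    0. ]
scene jar [242.688  155.5968] 0.96 [ 429.5 -101.     0. ]
top pot_rim [273.92   186.5856] 0.59 [620.1 -71.2  60. ]
top pot [272.2816 188.5056] 0.51 [622.2 -69.1   0. ]
top jar [285.3888 258.816 ] 0.78 [436.5 -98.    0. ]
top jar [409.8048 191.5008] 0.62 [ 604.7 -432.7    0. ]
n 6 w/row [-0.0004  0.125   0.0011] total d tool0 [30.9  1.7 -3.9]
[np.float64(5.2), np.float64(0.3), np.float64(-0.7)]
[np.float64(5.2), np.float64(0.3), np.float64(-0.0)]
[np.float64(5.2), np.float64(0.3), np.float64(0.6)]
[np.float64(5.0), np.float64(0.3), np.float64(1.3)]
[np.float64(4.8), np.float64(0.3), np.float64(1.9)]
[np.float64(4.6), np.float64(0.3), np.float64(2.5)]
```

View pics/w5.png

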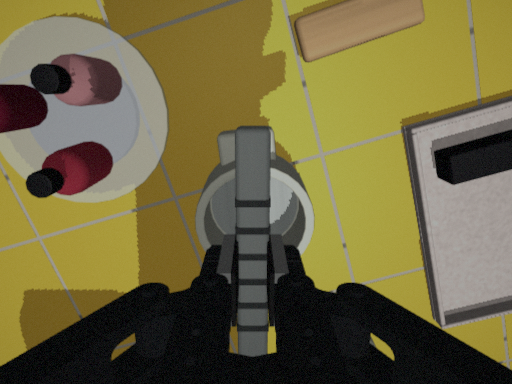

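The wrist view shows the handle over the pot. The rim spans columns 196–313, its widest part near row 218, and the bottles are well to the left.

Run:
```python
from h import *
im,K,C=cam("wrist")
print(atz(ray(K,C,(254.5,218)),60),atz(ray(K,C,(196,216)),60)-atz(ray(K,C,(313,220)),60))
print(atz(ray(K,C,(200,165)),60))
```

```text
[629.22479557 -74.85238662  60.        ] [31.90035398 92.13656718  0.        ]
[685.00718979 -46.51619211  60.        ]
```

{"op": "step_arm", "data": {"series": [{"angular": [0, 0.125, 0], "dp": [5, 0, -1], "grip": 0}, {"angular": [0, 0.125, 0], "dp": [5, 0, 0], "grip": 0}, {"angular": [0, 0.125, 0], "dp": [5, 0, 1], "grip": 0}, {"angular": [0, 0.125, 0], "dp": [5, 0, 1], "grip": 0}, {"angular": [0, 0.125, 0], "dp": [5, 0, 2], "grip": 0}, {"angular": [0, 0.125, 0], "dp": [5, 0, 2], "grip": 0}, {"angular": [0, 0, 0], "dp": [0, 0, 0], "grip": 0}, {"angular": [0, 0, 0], "dp": [0, 0, 0], "grip": 0}]}}

```text
clock: 13.95
tool_pos: [687.8, -91.9, 205.8]
tcp_rot: [0.921, -0.137, 0.361, 0.054]
contact_force: [-0.1, 0.0, -0.6]
grip_width: 12.0
gripper_force: 61.8
```

Run:
```python
from h import *
log(); s=state(); p0,M0=pose();print(p0,s["qpos"],s["grip_width"]);print(M0.round(3))
print("tip pred",p0+M0@[-130,0,14])
D={}
for n in("scene","top"):
    im,K,C=cam(n); cv2.imwrite(f"pics/{n}6.png",im)
    for k in("pusher_tip","pusher_butt"):
        for r in mark_of(k,n)[:1]: px=np.array(r["xy"])*[512,384]; D.setdefault(k,[]).append(ray(K,C,px)); print(n,k,px,r["confidence"])
for k in D:
    if len(D[k])>1: print(k,tri(D[k]))
p,M,th=dip((625,-74)); 
go(p,M0)
a=cv2.imread("pics/scene6.png")[120:270,140:340];b=cv2.imread("pics/top6.png")[110:260,180:380]
cv2.imwrite("pics/d6.png",np.vstack([cv2.resize(x,(400,300),interpolation=3) for x in(a,b)]))
```

```text
[687.76420452 -91.90947954 205.83517633] [-0.30281551  0.44415456  1.60660961  0.01340128  0.34411897  1.55338034] 11.972544013986594
[[ 0.702 -0.292  0.65 ]
 [-0.214 -0.956 -0.198]
 [ 0.679 -0.    -0.734]]
tip pred [605.60948237 -66.82984793 107.25721882]
scene pusher_tip [233.7792 178.9824] 0.45
scene pusher_butt [198.7072 180.7104] 0.45
top pusher_tip [380.7232 216.192 ] 0.41
top pusher_butt [291.7888 120.3072] 0.57
pusher_tip (array([ 538.31882521, -211.68792049,   44.37204638]), [122.4, 122.4])
pusher_butt (array([ 737.07886421, -104.13309329,  240.31893468]), [1.5, 1.5])
n 2 w/row [ 0.     -0.0015  0.    ] total d tool0 [-56.    1.6  60.1]
[np.float64(-28.0), np.float64(0.8), np.float64(30.0)]
[np.float64(-28.0), np.float64(0.8), np.float64(30.1)]
```

View pics/d6.png

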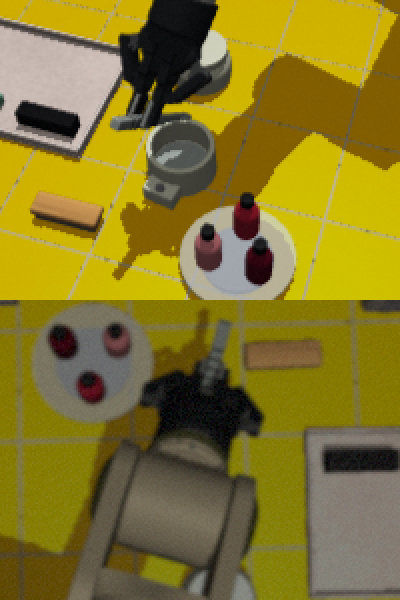

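The views show the pusher held tilted over the open pot, butt up and outward, with nothing in the way. I'll dip now and hold for more than a second.

{"op": "step_arm", "data": {"series": [{"angular": [0, 0, 0], "dp": [-13, 0, 15], "grip": 0}, {"angular": [0, 0, 0], "dp": [-14, 1, 15], "grip": 0}, {"angular": [0, 0, 0], "dp": [-14, 0, 15], "grip": 0}, {"angular": [0, 0, 0], "dp": [-14, 1, 15], "grip": 0}, {"angular": [0, 0, 0], "dp": [0, 0, 0], "grip": 0}, {"angular": [0, 0, 0], "dp": [0, 0, 0], "grip": 0}, {"angular": [0, 0, 0], "dp": [0, 0, 0], "grip": 0}, {"angular": [0, 0, 0], "dp": [0, 0, 0], "grip": 0}]}}

```text
clock: 15.05
tool_pos: [688.4, -94.1, 125.7]
tcp_rot: [0.92, -0.137, 0.363, 0.054]
contact_force: [0.5, 0.3, -0.4]
grip_width: 12.5
gripper_force: 61.8
```

Run:
```python
from h import *
log(); s=state(); p0,M0=pose();print(p0,s["contact_force"],s["grip_width"],s["qpos"])
print("tip pred",p0+M0@[-130,0,14])
im,K,C=cam("scene"); a=im[120:270,140:340]
cv2.imwrite("pics/d7.png",cv2.resize(a,(600,450),interpolation=3))
```

```text
[688.36535983 -94.07568208 125.73524704] [ 0.54533718  0.26177836 -0.41658588] 12.450261137045242 [-0.30646454  0.55985738  1.67136673  0.04497213  0.15865132  1.51878061]
tip pred [606.69155697 -69.16433353  26.71598306]
```

View pics/d7.png

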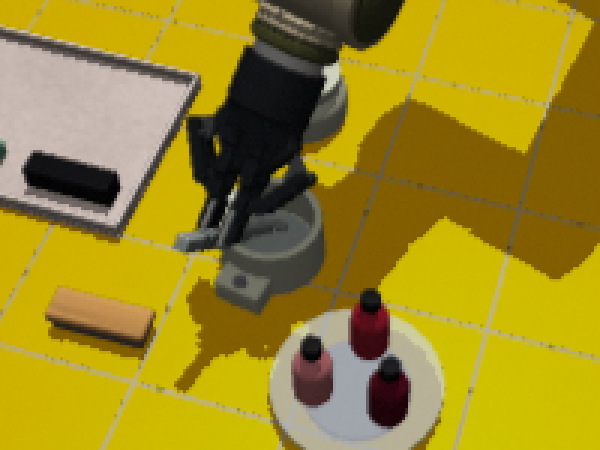

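The crop shows the blade and neck inside the pot mouth, pointing at (280,220), with no contact force. I'll hold on, then lift out.

{"op": "step_arm", "data": {"series": [{"angular": [0, 0, 0], "dp": [0, 0, 0], "grip": 0}, {"angular": [0, 0, 0], "dp": [0, 0, 0], "grip": 0}, {"angular": [0, 0, 0], "dp": [0, 0, 0], "grip": 0}, {"angular": [0, 0, 0], "dp": [0, 0, 0], "grip": 0}, {"angular": [0, 0, 0], "dp": [0, 0, 0], "grip": 0}, {"angular": [0, 0, 0], "dp": [0, 0, 0], "grip": 0}, {"angular": [0, 0, 0], "dp": [0, 0, 0], "grip": 0}, {"angular": [0, 0, 0], "dp": [0, 0, 0], "grip": 0}, {"angular": [0, 0, 0], "dp": [0, 0, 0], "grip": 0}, {"angular": [0, 0, 0], "dp": [0, 0, 0], "grip": 0}, {"angular": [0, 0, 0], "dp": [10, 0, -11], "grip": 0}, {"angular": [0, 0, 0], "dp": [14, 0, -15], "grip": 0}, {"angular": [0, 0, 0], "dp": [14, 0, -15], "grip": 0}, {"angular": [0, 0, 0], "dp": [14, 0, -15], "grip": 0}, {"angular": [0, 0, 0], "dp": [10, 0, -11], "grip": 0}, {"angular": [0, 0, 0], "dp": [0, 0, 0], "grip": 0}]}}

```text
clock: 16.7
tool_pos: [688.3, -94.1, 218.3]
tcp_rot: [0.92, -0.137, 0.364, 0.054]
contact_force: [-0.9, -0.0, -0.8]
grip_width: 12.5
gripper_force: 61.8
```

Run:
```python
from h import *
log(); p0,M0=pose();print(p0)
ths=0.
im,K,C=cam("top"); im2=im
# tray corners from 800x600 top view, rims at z=20
cs=[atz(ray(K,C,(u*.64,v*.64)),20) for u,v in((520,272),(688,272),(692,402),(524,402))]
for c in cs: print(c.round(1))
c=np.mean(cs,0); ax=(cs[0]-cs[1]+cs[3]-cs[2]); ax/=np.linalg.norm(ax); th=np.arctan2(ax[1],ax[0]); print(c,th)
for n in("scene","top"):
    _,K,C=cam(n)
    for k in("tray","buffer","separator"):
        for r in mark_of(k,n)[:1]: print(n,k,atz(ray(K,C,np.array(r["xy"])*[512,384]),5),r["confidence"])
```

```text
[688.31663904 -94.10121753 218.26973632]
[ 653.7 -227.4   20. ]
[ 646.3 -507.3   20. ]
[ 431.4 -500.1   20. ]
[ 438.3 -225.    20. ]
[ 542.42589178 -364.94483065   20.        ] 1.5450443012581019
scene tray [ 561.00909356 -361.9943252     5.        ] 0.84
scene buffer [ 598.08337978 -308.38563194    5.        ] 0.89
scene separator [ 607.8768071  -437.71691403    5.        ] 0.59
top tray [ 544.48402493 -357.09595401    5.        ] 0.9
top buffer [ 614.68174579 -304.18371095    5.        ] 0.71
top separator [ 603.15727198 -433.90442037    5.        ] 0.77
```

Run:
```python
from h import *
p0,M0=pose(); M1=M0@R.from_rotvec([0,-.75,0]).as_matrix(); print(M1.round(3))
go([489,-329,110],down(1.545),p0,M1)
```

```text
[[ 0.956 -0.292 -0.001]
 [-0.292 -0.956  0.   ]
 [-0.001  0.    -1.   ]]
n 13 w/row [-1.000e-04  0.000e+00 -1.416e-01] total d tool0 [-121.2  282.8  105.1]
[np.float64(-9.3), np.float64(21.8), np.float64(8.1)]
[np.float64(-12.3), np.float64(20.2), np.float64(8.1)]
[np.float64(-15.0), np.float64(18.3), np.float64(8.1)]
[np.float64(-17.5), np.float64(16.0), np.float64(8.1)]
[np.float64(-19.5), np.float64(13.3), np.float64(8.1)]
[np.float64(-21.2), np.float64(10.5), np.float64(8.1)]
[np.float64(-22.5), np.float64(7.4), np.float64(8.1)]
[np.float64(-23.3), np.float64(4.1), np.float64(8.1)]
[np.float64(-23.7), np.float64(0.8), np.float64(8.1)]
[np.float64(-23.5), np.float64(-2.6), np.float64(8.1)]
[np.float64(-22.9), np.float64(-5.9), np.float64(8.1)]
[np.float64(-21.9), np.float64(-9.0), np.float64(8.1)]
[np.float64(-20.4), np.float64(-12.0), np.float64(8.1)]
```

{"op": "step_arm", "data": {"series": [{"angular": [0, -0.14, 0], "dp": [0, 0, 0], "grip": 0}, {"angular": [0, -0.14, 0], "dp": [0, 0, 0], "grip": 0}, {"angular": [0, -0.14, 0], "dp": [0, 0, 0], "grip": 0}, {"angular": [0, -0.14, 0], "dp": [0, 0, 0], "grip": 0}, {"angular": [0, -0.14, 0], "dp": [0, 0, 0], "grip": 0}, {"angular": [0, -0.05, 0], "dp": [0, 0, 0], "grip": 0}, {"angular": [0, 0, -0.14], "dp": [-9, 22, 8], "grip": 0}, {"angular": [0, 0, -0.14], "dp": [-12, 20, 8], "grip": 0}, {"angular": [0, 0, -0.14], "dp": [-15, 18, 8], "grip": 0}, {"angular": [0, 0, -0.14], "dp": [-18, 16, 8], "grip": 0}, {"angular": [0, 0, -0.14], "dp": [-20, 13, 8], "grip": 0}, {"angular": [0, 0, -0.14], "dp": [-21, 11, 8], "grip": 0}, {"angular": [0, 0, -0.14], "dp": [-23, 7, 8], "grip": 0}, {"angular": [0, 0, -0.14], "dp": [-23, 4, 8], "grip": 0}, {"angular": [0, 0, -0.14], "dp": [-24, 1, 8], "grip": 0}, {"angular": [0, 0, -0.14], "dp": [-24, -3, 8], "grip": 0}, {"angular": [0, 0, -0.14], "dp": [-23, -6, 8], "grip": 0}, {"angular": [0, 0, -0.14], "dp": [-22, -9, 8], "grip": 0}, {"angular": [0, 0, -0.14], "dp": [-20, -12, 8], "grip": 0}, {"angular": [0, 0, 0], "dp": [0, 0, 0], "grip": 0}]}}

```text
clock: 19.15
tool_pos: [483.9, -328.8, 110.5]
tcp_rot: [0.723, 0.69, -0.0, -0.001]
contact_force: [0.4, 0.4, -0.7]
grip_width: 12.3
gripper_force: 61.8
```

Run:
```python
from h import *
np.set_printoptions(precision=2,suppress=True)
log(); p0,M0=pose();print(p0,M0.round(3),state()["qpos"],state()["grip_width"])
D={}
for n in("scene","top","wrist"):
    im,K,C=cam(n); cv2.imwrite(f"pics/{n}8.png",im)
    for k in("pusher_tip","pusher_butt"):
        for r in mark_of(k,n)[:1]: px=np.array(r["xy"])*[512,384]; D.setdefault(k,[]).append(ray(K,C,px)); print(n,k,px,r["confidence"])
for k in D:
    if len(D[k])>1: print(k,tri(D[k]))
print("pred tip,butt",p0+M0@[-130,0,14],p0+M0@[60,0,14])
go([489,-329,28],down(1.545))
```

```text
[ 483.9  -328.78  110.47] [[ 0.05  1.   -0.  ]
 [ 1.   -0.05  0.  ]
 [ 0.   -0.   -1.  ]] [-0.8   0.58  1.48 -0.    1.08 -0.75] 12.297170678472638
scene pusher_tip [130.   121.11] 0.48
scene pusher_butt [183.3  135.28] 0.54
top pusher_butt [320.82 139.81] 0.73
wrist pusher_butt [250.11 125.68] 0.83
pusher_butt (array([ 596.98, -200.48,  265.68]), [28.0, 98.9, 117.7])
pred tip,butt [ 477.83 -458.63   96.35] [ 486.67 -268.84   96.52]
n 2 w/row [ 0.    0.   -0.01] total d tool0 [-2.   3.1 83.8]
[np.float64(-1.0), np.float64(1.5), np.float64(41.9)]
[np.float64(-1.0), np.float64(1.5), np.float64(41.9)]
```

View pics/wrist8.png

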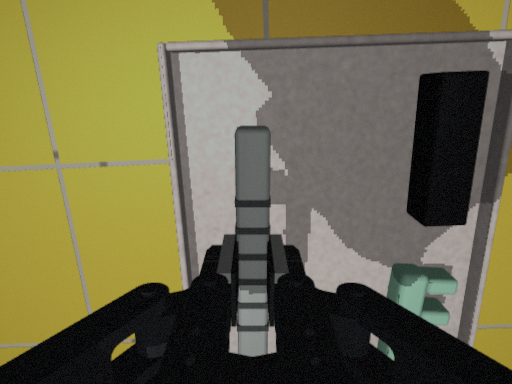

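The wrist view shows the handle over the free half of the tray. The left wall is at column 178, the far wall at row 45, and the buffer starts at column 410, so there's clearance all round.

{"op": "step_arm", "data": {"series": [{"angular": [0, 0, -0.02], "dp": [-2, 3, 20], "grip": 0}, {"angular": [0, 0, 0], "dp": [0, 0, 30], "grip": 0}, {"angular": [0, 0, 0], "dp": [0, 0, 20], "grip": 0}, {"angular": [0, 0, 0], "dp": [0, 0, 10], "grip": 0}, {"angular": [0, 0, 0], "dp": [0, 0, 2], "grip": 0}, {"angular": [0, 0, 0], "dp": [0, 0, 0], "grip": 0}, {"angular": [0, 0, 0], "dp": [0, 0, 0], "grip": 0}]}}

```text
clock: 20.3
tool_pos: [489.0, -329.8, 30.8]
tcp_rot: [0.717, 0.698, 0.0, 0.001]
contact_force: [0.1, 0.5, -1.1]
grip_width: 12.3
gripper_force: 61.8
```

{"op": "step_arm", "data": {"series": [{"angular": [0, 0, 0], "dp": [0, 0, 2], "grip": 0}, {"angular": [0, 0, 0], "dp": [0, 0, 1], "grip": 0}, {"angular": [0, 0, 0], "dp": [0, 0, 1], "grip": 0}, {"angular": [0, 0, 0], "dp": [0, 0, 0], "grip": 0}, {"angular": [0, 0, 0], "dp": [0, 0, 0], "grip": 0}]}}

```text
clock: 20.8
tool_pos: [488.6, -329.4, 25.7]
tcp_rot: [0.717, 0.698, -0.0, 0.0]
contact_force: [-1.1, -0.9, -0.8]
grip_width: 12.1
gripper_force: 61.9
```

{"op": "step_arm", "data": {"series": [{"angular": [0, 0, 0], "dp": [0, 0, 0.5], "grip": 0}, {"angular": [0, 0, 0], "dp": [0, 0, 0.5], "grip": 0}, {"angular": [0, 0, 0], "dp": [0, 0, 0], "grip": 0}]}}

```text
clock: 21.1
tool_pos: [488.6, -329.4, 25.6]
tcp_rot: [0.717, 0.698, -0.0, 0.0]
contact_force: [-2.9, 2.9, 9.7]
grip_width: 12.2
gripper_force: 63.1
```

Contact at about 10 N, so it's on the tray floor. I'll release gently and rise.

{"op": "step_arm", "data": {"series": [{"angular": [0, 0, 0], "dp": [0, 0, -0.5], "grip": 0}, {"angular": [0, 0, 0], "dp": [0, 0, 0], "grip": 0.18}, {"angular": [0, 0, 0], "dp": [0, 0, 0], "grip": 0.25}, {"angular": [0, 0, 0], "dp": [0, 0, 0], "grip": 0.35}, {"angular": [0, 0, 0], "dp": [0, 0, 0], "grip": 0.4}, {"angular": [0, 0, 0], "dp": [0, 0, 0], "grip": 0.4}, {"angular": [0, 0, 0], "dp": [0, 0, -15], "grip": 0.4}, {"angular": [0, 0, 0], "dp": [0, 0, -35], "grip": 0.4}, {"angular": [0, 0, 0], "dp": [0, 0, -45], "grip": 0.4}, {"angular": [0, 0, 0], "dp": [0, 0, -45], "grip": 0.4}, {"angular": [0, 0, 0], "dp": [-40, 0, -40], "grip": 0.4}, {"angular": [0, 0, 0], "dp": [-40, 0, -20], "grip": 0.4}, {"angular": [0, 0, 0], "dp": [-40, 0, 0], "grip": 0.4}, {"angular": [0, 0, 0], "dp": [0, 0, 0], "grip": 0.4}, {"angular": [0, 0, 0], "dp": [0, 0, 0], "grip": 0.4}]}}

```text
clock: 22.6
tool_pos: [485.0, -444.9, 220.9]
tcp_rot: [0.717, 0.697, 0.0, -0.0]
contact_force: [-0.4, 1.1, -0.4]
grip_width: 34.0
gripper_force: 0.0
```

Run:
```python
from h import *
p0,M0=pose();print(p0,state()["contact_force"])
for n in("wrist","scene"):
    im,K,C=cam(n); cv2.imwrite(f"pics/{n}9.png",im)
    for k in("pusher_tip","pusher_butt","pusher","tray"):
        for r in mark_of(k,n)[:1]: px=np.array(r["xy"])*[512,384]; print(n,k,px.round(),r["confidence"],atz(ray(K,C,px),12).round(1))
```

```text
[ 485.04411042 -444.93560659  220.85844586] [-0.4142678   1.05863859 -0.43179735]
wrist pusher_tip [251. 180.] 0.63 [ 483.2 -459.9   12. ]
wrist pusher [256.  81.] 0.81 [ 491.3 -364.8   12. ]
scene pusher_tip [132. 143.] 0.73 [ 496.8 -467.7   12. ]
scene pusher_butt [187. 152.] 0.69 [ 479.3 -274.8   12. ]
scene pusher [161. 152.] 0.7 [ 505.5 -356.6   12. ]
scene tray [153. 164.] 0.77 [ 559.3 -358.7   12. ]
```

View pics/wrist9.png

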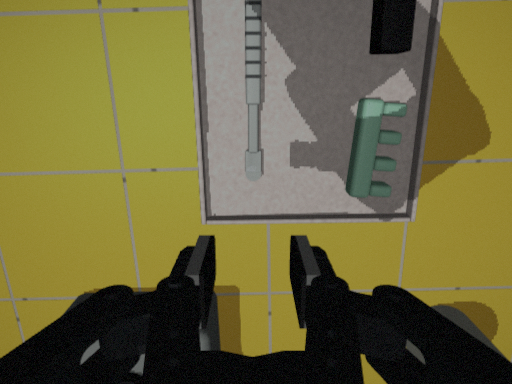

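The wrist view shows the pusher flat on the tray floor, blade tip at (253,178), well inside the near wall (row 212) and left wall (column 203). Its centre is near y=-365 mm, so the butt is also inside. The separator and buffer are where they were.

```bash
python3 -c "
from cell import *
print(hand_in())"
```

```text
the job is handed in; nothing more can be done
None
```

The job is handed in at about 23 s of the 48 s allowed: the pusher was drawn out by its blade, laid on the tiles, retaken by the handle, dipped in the open pot for over a second and left lying wholly inside the tray, with no other item touched as far as the pictures show.

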